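Back off a thread, then screw the lid home

TASK

Put the grey screw lid on the pigment jar with its black grip bar in line with the two red marks on the jar's shoulder. Keep it pressed lightly and turn it backward (anticlockwise seen from above) until you feel it drop a step into the thread; only then screw it on clockwise until it is fully home at its stop, and let go. Never force it: press and turn gently, and leave the other things on the table where they are.

Things in the scene. Friction and masses are not known exactly. Their poses are not given: they have to be found in the camera images.
- lid_grip (a point): Loose grey round screw lid, 64 mm in diameter, 25 mm high, about 90 g, standing on the table open side down, with a black upright grip bar on top: 50 mm long, 14 mm wide, 24 mm high. The point is the centre of the bar, on the lid's axis, 12 mm above the lid's flat top and 37 mm above its lower edge; x along the bar's length, z up.
- lid: The lid; its origin is the centre of its open lower edge; axes as lid_grip. Inside are four 3 mm thick lugs 90 degrees apart, undersides 2 mm above the lower edge (35 mm below the bar's centre). On the neck it has about 1.8 mm sideways play.
- jar_mouth (a point): Point on the axis of the jar's white threaded neck (53 mm over the thread), level with the flat top edges of the thread, 97 mm above the table. z up; x points to one of the two red marks on the shoulder, the other is opposite. Lid set on in line with the marks: its lugs rest on these edges, bar centre 35 mm above this point; it turns anticlockwise freely, clockwise it soon jams against a small wall.
- jar: White jar with a brown band, 70 mm in diameter, upright in a 100 mm square, 26 mm high wooden block fixed to the table, on a foam pad that gives straight down 1 mm for each 3 N (8 mm at most). Origin: centre of its underside, 81 mm below jar_mouth; axes as jar_mouth. Right-hand four-start thread: four entry gaps 90 degrees apart, whose directions vary from start to start and do not follow the marks.
- jar_rim (a point): Centre of the neck's bevelled rim, 7 mm above jar_mouth. Behaviour of the thread: 5 to 60 degrees anticlockwise from the marks the lid drops 8 mm (bar centre 27 mm above jar_mouth); up to 11 degrees further is a dead stop. Then clockwise it sinks 4 mm per 67 degrees, with 2 mm up-and-down play, to a dead stop after 65 to 80 degrees: fully home, bar centre about 24 mm above jar_mouth.
- pigment_jar_a: Bystander: small clear pigment jar with white cap, 47 mm in diameter, 98 mm high; origin at its underside.
- pigment_jar_b: Bystander: small clear pigment jar with yellow cap, 45 mm in diameter, 100 mm high; origin at its underside.
- tile_3: Bystander: wood-look mosaic tile lying flat, 72 x 32 x 6 mm; origin at its underside.
Things that resemble listed ones, but are neither listed nor needed, are in the scene too. Leave any blue, green or purple look-alike of the lid alone.

How it is judged:
By the outcome, as a careful person would: the job done as asked, in the order asked, and still so for the second after the job is handed in, with the robot touching nothing.
It also fails if it takes over 70 s, if anything falls off the work surface, if the arm or the gripper's body presses on something with over 40 N, if the wrist force passes 120 N, or if a joint passes its speed limit or range.

ROBOT

A 6-joint arm with a two-finger parallel gripper is mounted at the origin on a cart in front of the work surface, level with it; the furniture and walls round the work are solid. World frame = base frame: x ahead of the robot, y to its left, z up, the work surface at z = 0. Lengths are in mm, angles in degrees, forces in N, time in s.
With the tool pointing down it reaches from about 300 to 750 mm from the base axis. Payload 8.5 kg.
Tool frame: the origin (TCP) lies at the very end of the fingers, on their centre line; the grasp point (between the pads) lies 19 mm behind it; z points along the fingers, y is the direction in which the jaws open and shut (so a half turn about z gives the same grasp; the last joint's range is limited). The gripper opens to 88 mm and grips with 3 to 60 N. Pads are 18 mm wide; open, the fingers measure 123 mm over their backs; the gripper's body (75 mm by 187 mm) begins 45 mm behind the grasp point.
Start: joints at [-85.961, 21.807, 74.336, -0, 83.858, -12.336], TCP at [155.053, -527.673, 238.748] pointing down, gripper open.
Joint ranges: [-178.18, 178.18], [-50.72, 133.34], [12.68, 142.11], [-81.47, 261.47], [9.98, 163.14], [-165.26, 165.26]. Speed limits (degrees/s): [136.94, 136.94, 180, 180, 180, 180].

INTERFACE

Orientations are given as [roll, pitch, yaw] about the fixed x, y, z axes, in that order (R = Rz(yaw) Ry(pitch) Rx(roll)).
In Python, from cell import manip, viewer, ticket gives the robot as it stands.
- The arm moves only by the tool step_arm, never from a script. Its argument "rows" is a list of rows, each an object of numbers: "x", "y", "z": the shift along the tool's x, y, z in mm; "spin": the turn about the tool's z in rad. In form: [{"x": .., "y": .., "z": .., "spin": ..}, ...]. A call has 1 to 8 rows; each row is the pose to reach, as a shift and turn from the pose commanded when the call began, along the tool's axes at that moment; what a row does not reach only later rows make up. A row lasts 1/10 s, in which the tool goes at most 50 mm and 8.59 degrees, less where a joint would pass 70% of its speed; a pose out of reach is approached as far as the arm can. A call with a gripper value outside its range is refused whole. "gripper" is the opening, from -1 (shut) to 1 (fully open), so that 0 is half open, set as the call begins (left out, the last holds). The fingers move at their own pace and stop on an object; the grip force is fixed at half the most. Time passes only in rows, so rows that repeat a pose let the fingers close. It gives the time, the measured TCP pose, the force and the opening at its end, in the units of the state.
- manip.read_state(): the state, without advancing time (a new reading comes with each control period).
- viewer.camera(name): name is "scene" or "top" or "wrist"; returns the picture (384x512x3 uint8, red, green, blue); there is no depth.
- viewer.camera_info(name): a dict with "mtx" (3x3 intrinsics, pixels), "distortion" ([k1, k2, p1, p2, k3] as OpenCV has them; the pictures are not rectified), "R" (3x3) and "t" (3): a world point X has camera coordinates R X + t. Camera axes: x right, y down, z forward; pixel columns grow to the right and rows downward; lengths in mm; the calibration is good to about 2 mm. A picture is of the moment at which its call begins: read the wrist's pose just before it. camera_info takes no time and is no camera call; for the wrist camera it gives the pose at the moment of the call.
- ticket.job_done(): hands the job in, once; it reports no verdict.
The state is a dict: "t": time; "joint_positions": joint angles; "joint_vel": joint speeds; "joint_torque": joint torques, N m; "ee_pos": TCP position; "ee_rot": TCP orientation; "contact_force": force on the tool from outside, world axes, zero at the start; "ft_torque": the same for the moment, N m; "width": opening from 0.0 (shut) to 1.0 (fully open).
Only numpy, scipy, OpenCV 4.12 (cv2) and the standard library are available. Lean on these libraries where they do the work, as an engineer would, in place of code of your own. Each camera call takes 0.05 s, during which the arm holds its last target. There are 200 camera calls.

## Working session

There is one attempt and no reset: what is moved stays moved. The work goes in short steps, Python scripts to look and compute and a tool call to move; the robot and the scene stay as the last step left them, time stands still between calls to the robot, and variables do not carry over. Pictures are saved under pics/ and viewed, about 8 in all and at most 12, crops included, and the job is handed in when it is done.

Besides the shell and the picture viewer there is one more tool, called after "Request:" as name(argument=value, ...), one argument or row to a line, values as JSON. step_arm: Moves the arm, as the interface text tells. Its arguments: {"type":"object","properties":{"rows":{"type":"array"},"gripper":{"type":"number"}},"required":["rows"]}

```bash
mkdir -p pics; ls; cat > h.py <<'E'
import numpy as np, cv2, sys
sys.path.insert(0,'.')
from cell import manip, viewer, ticket
def snap(name,fn):
    ci=viewer.camera_info(name); im=viewer.camera(name)
    np.savez('pics/'+fn+'.npz',im=im,**{k:np.array(ci[k],float) for k in('mtx','distortion','R','t')})
    cv2.imwrite('pics/'+fn+'.png',im[:,:,::-1]); return load(fn)
def load(fn): return dict(np.load('pics/'+fn+'.npz'))
def ray(c,uv):
    p=cv2.undistortPoints(np.array(uv,float).reshape(-1,1,2),c['mtx'],c['distortion'])[:,0]
    d=np.c_[p,np.ones(len(p))]@c['R']; return -c['R'].T@c['t'],d/np.linalg.norm(d,axis=1)[:,None]
def onz(c,uv,z):
    o,d=ray(c,uv); return o+d*((z-o[2])/d[:,2])[:,None]
def tri(cs,uvs):
    A=np.zeros((3,3));b=np.zeros(3)
    for c,uv in zip(cs,uvs):
        o,d=ray(c,[uv]);P=np.eye(3)-np.outer(d[0],d[0]);A+=P;b+=P@o
    x=np.linalg.solve(A,b); return x
def proj(c,X): return cv2.projectPoints(np.array(X,float).reshape(-1,3),cv2.Rodrigues(c['R'])[0],c['t'],c['mtx'],c['distortion'])[0][:,0]
E
python3 - <<'E'
from h import *
s=manip.read_state(); print({k:np.round(v,3) for k,v in s.items()})
a=snap('scene','s0');b=snap('top','t0');w=snap('wrist','w0')
for c in(a,b,w): print(np.round(-c['R'].T@c['t']),np.round(c['mtx'][0,0]))
cv2.imwrite('pics/m0.png',np.vstack([np.hstack([a['im'],b['im']]),np.hstack([w['im'],w['im']*0])])[:,:,::-1].astype(np.uint8)[:, :])
E
python3 -c "
import cv2;i=cv2.imread('pics/m0.png');cv2.imwrite('pics/m0s.png',cv2.resize(i,(800,600),interpolation=cv2.INTER_AREA))"
```

```text
pics
{'t': np.float64(0.0), 'joint_positions': array([-8.5960e+01,  2.1842e+01,  7.4383e+01,  1.0000e-03,  8.3859e+01,
       -1.2334e+01]), 'joint_vel': array([ 0.01 , -0.022,  0.043, -0.042,  0.024,  0.012]), 'joint_torque': array([ 0.0000e+00, -4.3793e+01, -2.2456e+01,  7.1000e-02,  3.5000e-02,
       -0.0000e+00]), 'ee_pos': array([ 155.046, -527.413,  238.142]), 'ee_rot': array([-1.79919e+02, -1.90000e-02,  1.63740e+01]), 'contact_force': array([-1.034,  0.191, -0.206]), 'ft_torque': array([ 0.015, -0.052, -0.   ]), 'width': np.float64(0.999)}
[187. 451. 644.] 365.0
[ 405.  -64. 1132.] 396.0
[ 221. -509.  384.] 265.0
```

View pics/m0s.png

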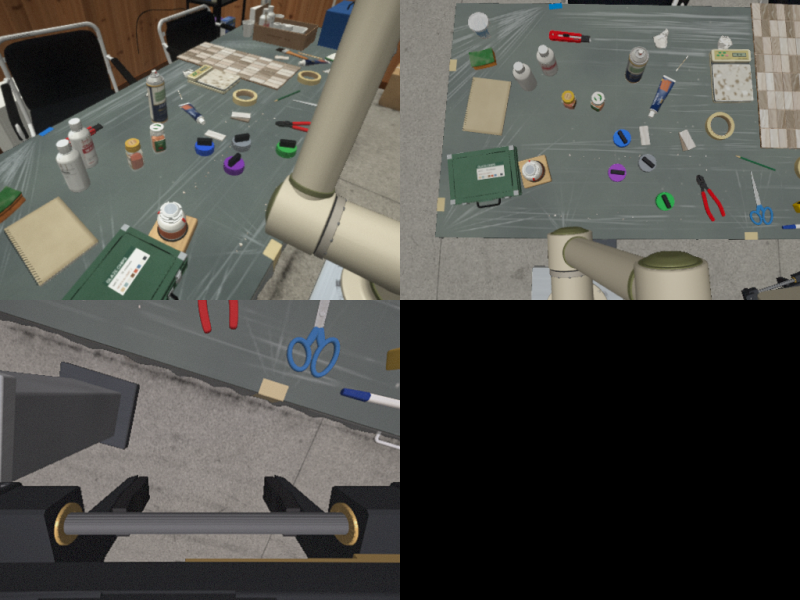

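The picture shows the grey lid at about top px (316,207) and the jar at about (170,220), with a green case right next to the jar. I'll enlarge both.

```bash
python3 - <<'E'
from h import *
a=load('s0');b=load('t0')
def crop(c,x,y,w=100,h=75,s=4): return cv2.resize(c['im'][y:y+h,x:x+w],(w*s,h*s),interpolation=cv2.INTER_CUBIC)
m=np.vstack([np.hstack([crop(b,120,185),crop(b,270,155)]),np.hstack([crop(a,175,245),crop(a,240,155)])])
cv2.imwrite('pics/c0.png',m[:,:,::-1])
print('lid top',onz(b,[(316,207)],49),'jar',onz(b,[(170,218)],104))
print('lid tri',tri([b,a],[(316,207),(309,182)]),'jar tri',tri([b,a],[(170,218),(220,270)]))
E
```

```text
lid top [[ 519.16438705 -239.87208373   49.        ]] jar [[481.57615033 148.69437392 104.        ]]
lid tri [ 521.34703858 -246.40703188   13.16972859] jar tri [484.84905461 153.7284052   85.72218692]
```

View pics/c0.png

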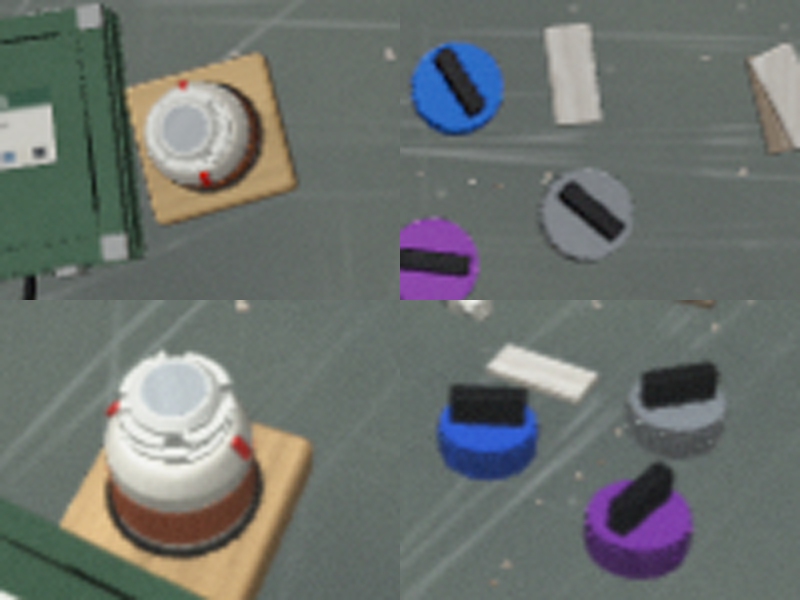

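The crop shows the lid bar at yaw about 49° and the marks at about 13°, giving the lid at (519,-240) and the jar at (482,149). Next I move the wrist camera over the lid.

Request:
step_arm(
  rows=[
    {"x": 30, "y": -11, "z": 0, "spin": -0.05},
    {"x": 74, "y": -27, "z": 0, "spin": -0.12},
    {"x": 120, "y": -44, "z": 0, "spin": -0.2},
    {"x": 166, "y": -61, "z": 0, "spin": -0.28},
    {"x": 212, "y": -78, "z": 0, "spin": -0.36},
    {"x": 258, "y": -95, "z": 0, "spin": -0.44},
    {"x": 304, "y": -112, "z": 0, "spin": -0.52},
    {"x": 340, "y": -125, "z": 0, "spin": -0.576},
  ],
  gripper=1,
)

```text
t: 0.95
ee_pos: [447.7, -309.9, 238.6]
ee_rot: [-180.0, -0.0, 49.6]
contact_force: [-0.7, -0.1, -0.0]
width: 1.004
```

Request:
step_arm(
  rows=[
    {"z": 0},
    {"z": 0},
    {"z": 0},
  ],
)

```text
schema error: expected keys x, y, z, spin
```

```bash
python3 - <<'E'
from h import *
s=manip.read_state(); print(s['t'],s['ee_pos'],s['ee_rot'],s['contact_force'])
w=snap('wrist','w1'); print(proj(w,[(519,-240,49)]))
E
```

```text
0.95 [ 447.72264132 -309.87040334  238.62069092] [-1.79980411e+02 -1.32167304e-02  4.96161306e+01] [-0.72210194 -0.12668458 -0.00770451]
[[270.90053645  91.82811577]]
```

View pics/w1.png

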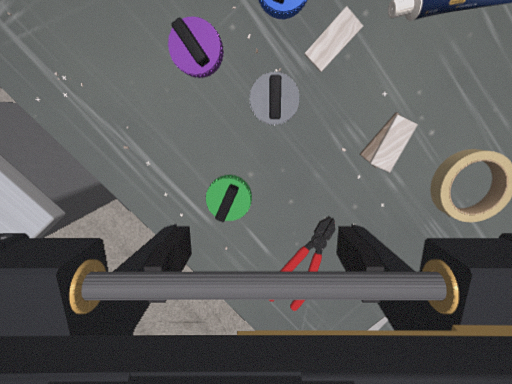

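The lid bar is at (275,97), nearly in line with the tool x axis. I'll take a second, closer view.

Request:
step_arm(
  rows=[
    {"x": 15, "y": 0, "z": 25, "spin": 0},
    {"x": 30, "y": 0, "z": 50, "spin": 0},
    {"x": 40, "y": 0, "z": 70, "spin": 0},
    {"x": 40, "y": 0, "z": 70, "spin": 0},
    {"x": 40, "y": 0, "z": 70, "spin": 0},
  ],
)

```text
t: 1.5
ee_pos: [472.0, -281.8, 169.2]
ee_rot: [-180.0, 0.0, 49.4]
contact_force: [-0.2, -0.3, 0.8]
width: 1.002
```

```bash
cat >> h.py <<'E'
def bar(c,guess,r=70):
    """corners/centre of black bar blob nearest guess"""
    im=c['im'].astype(int); m=(im.max(2)<62).astype(np.uint8)
    x,y=map(int,guess); k=np.zeros_like(m); cv2.circle(k,(x,y),r,1,-1); m&=k
    cs,_=cv2.findContours(m,cv2.RETR_EXTERNAL,cv2.CHAIN_APPROX_NONE)
    cs=[q for q in cs if cv2.contourArea(q)>60]
    return min(cs,key=lambda q:np.hypot(*(np.array(cv2.minAreaRect(q)[0])-guess)))
def lid(c,guess,r=70):
    im=c['im'].astype(int); lo=im.min(2);hi=im.max(2)
    k=np.zeros(im.shape[:2],np.uint8); cv2.circle(k,tuple(map(int,guess)),r,1,-1)
    return lo,hi,k
E
python3 - <<'E'
from h import *
s=manip.read_state(); print(s['t'],s['ee_pos'],s['ee_rot'],s['contact_force'])
a=load('w1');b=snap('wrist','w2')
g2=proj(b,[(519,-240,40)])[0]; print('g2',g2)
u1=bar(a,(275,97),35);u2=bar(b,g2,60)
r1=cv2.minAreaRect(u1);r2=cv2.minAreaRect(u2);print(r1,r2)
x1=cv2.boundingRect(u1);x2=cv2.boundingRect(u2);print(x1,x2)
print('centre blob tri',tri([a,b],[r1[0],r2[0]]))
cv2.imwrite('pics/w2c.png',cv2.resize(b['im'][:,:,::-1],(800,600)))
E
```

```text
1.5 [ 472.04048511 -281.83736942  169.17819796] [-1.79997611e+02  1.07219771e-02  4.93885048e+01] [-0.21735393 -0.27592216  0.75378159]
g2 [271.57431449 125.30524411]
((274.5, 97.0), (42.0, 11.0), 90.0) ((276.5, 130.5), (49.0, 13.0), 90.0)
(269, 76, 12, 43) (270, 106, 14, 50)
centre blob tri [ 519.37613383 -246.99597931   40.29796151]
```

View pics/w2c.png

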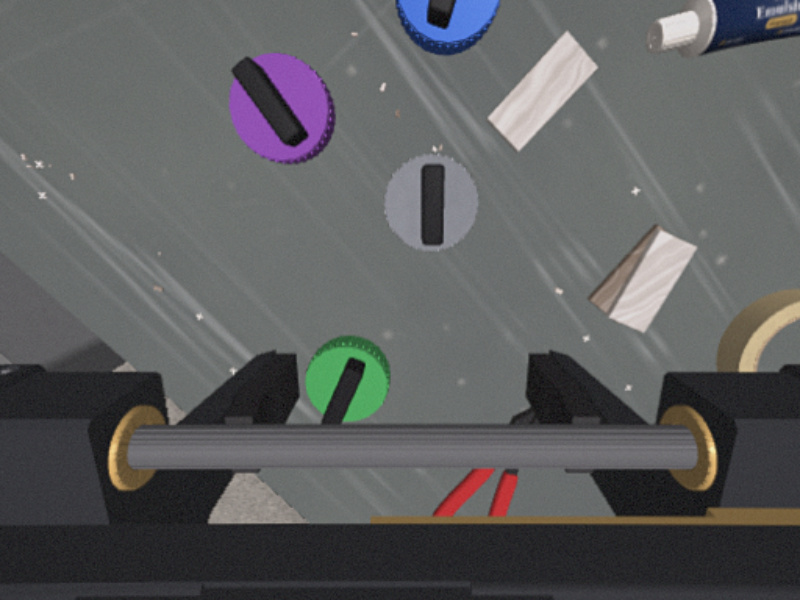

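The lid is at about (276,130) in the wrist frame. The green lid is close to the finger path, so I check its clearance too.

```bash
python3 - <<'E'
from h import *
a=load('w1');b=load('w2')
print(onz(a,[(274.5,97)],49),onz(b,[(276.5,130.5),(276.5,107),(276.5,155)],49), 'cam',-b['R'].T@b['t'])
d=onz(b,[(276.5,107),(276.5,155)],49);v=d[0]-d[1];print('yaw',np.degrees(np.arctan2(v[1],v[0])),np.linalg.norm(v))
print('green',onz(b,[(222,243)],25))
# lid disc centre (grey) at z=25
t=load('t0')
print('top',onz(t,[(317.5,208)],49))
for c,g in((a,(275,97)),(b,(276,130))):
    im=c['im'].astype(int); bl=im[...,2]-im[...,1]; m=((bl>4)&(im.min(2)>90)).astype(np.uint8)
    k=np.zeros_like(m);cv2.circle(k,tuple(map(int,g)),38,1,-1);m&=k
    m=cv2.morphologyEx(m,cv2.MORPH_OPEN,np.ones((2,2)));q=cv2.convexHull(cv2.findNonZero(m));e=cv2.minEnclosingCircle(q);print(m.sum(),e,onz(c,[e[0]],25))
E
```

```text
[[ 518.56713319 -247.18431523   49.        ]] [[ 519.41180182 -246.5450968    49.        ]
 [ 533.3524719  -229.84017234   49.        ]
 [ 504.14676722 -264.83426219   49.        ]] cam [ 516.72172484 -230.01386443  314.72715644]
yaw 50.151974671665364 45.58025350705563
green [[ 386.07896514 -306.20216953   25.        ]]
top [[ 516.43215305 -243.96844032   49.        ]]
1492 ((275.4610290527344, 98.99325561523438), 26.38667869567871) [[ 519.86096158 -249.05258042   25.        ]]
2078 ((276.7450866699219, 130.27450561523438), 31.018802642822266) [[ 520.00176665 -248.02886569   25.        ]]
```

Request:
step_arm(
  rows=[
    {"x": 20, "y": 5, "z": 20, "spin": 0},
    {"x": 42, "y": 10, "z": 50, "spin": 0},
    {"x": 57, "y": 13, "z": 80, "spin": 0},
    {"x": 57, "y": 13, "z": 80, "spin": 0},
    {"x": 57, "y": 13, "z": 80, "spin": 0},
    {"x": 57, "y": 13, "z": 80, "spin": 0},
  ],
  gripper=0,
)

```text
t: 2.15
ee_pos: [519.2, -248.1, 90.9]
ee_rot: [179.8, -0.0, 49.3]
contact_force: [-0.6, -0.7, -0.4]
width: 0.508
```

```bash
python3 - <<'E'
from h import *
s=manip.read_state(); print(s['t'],s['ee_pos'],s['ee_rot'],s['contact_force'],s['width'])
b=snap('wrist','w3');print(proj(b,[(519,-247,49)]))
cv2.imwrite('pics/w3c.png',b['im'][:,:,::-1])
E
```

```text
2.15 [ 519.22623272 -248.09663265   90.91143248] [ 1.79803294e+02 -1.54046755e-03  4.93252391e+01] [-0.63977733 -0.68154539 -0.40135846] 0.5080221793466951
[[261.80527023 212.92702877]]
```

View pics/w3c.png

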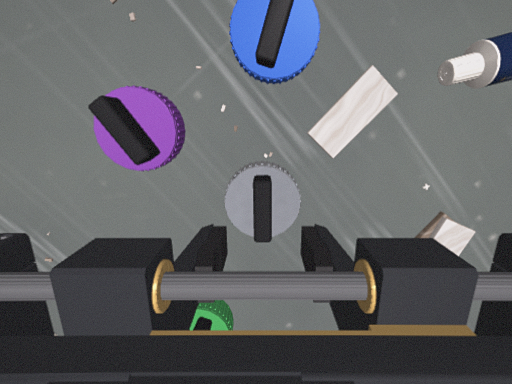

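The bar is centred between the fingers at (262,209). I descend and grip.

Request:
step_arm(
  rows=[
    {"x": 0, "y": 0, "z": 15, "spin": 0},
    {"x": 0, "y": 0, "z": 30, "spin": 0},
    {"x": 0, "y": 0, "z": 42, "spin": 0},
    {"x": 0, "y": 0, "z": 52, "spin": 0},
    {"x": 0, "y": 0, "z": 57, "spin": 0},
    {"x": 0, "y": 0, "z": 60, "spin": 0},
    {"x": 0, "y": 0, "z": 60, "spin": 0},
  ],
)

```text
t: 2.9
ee_pos: [519.1, -246.8, 28.8]
ee_rot: [180.0, -0.0, 49.4]
contact_force: [-0.4, 0.6, -0.4]
width: 0.5
```

```bash
python3 - <<'E'
from h import *
s=manip.read_state(); print(s['t'],s['ee_pos'],s['ee_rot'],s['contact_force'],s['width'])
b=load('w3');u=bar(b,(262,209),40);print(cv2.boundingRect(u),cv2.minAreaRect(u))
print(onz(b,[(262,177),(262,242)],49))
E
```

```text
2.9 [ 519.08425073 -246.80616365   28.75236248] [ 1.79997740e+02 -8.42607369e-04  4.93750038e+01] [-0.35615487  0.58565612 -0.40973119] 0.49972787750327985
(253, 175, 19, 67) ((261.93353271484375, 208.07740783691406), (66.07524871826172, 17.150075912475586), 89.02897644042969)
[[ 537.06763924 -226.27476178   49.        ]
 [ 503.52381556 -265.16805326   49.        ]]
```

Request:
step_arm(
  rows=[
    {"x": 1.5, "y": 0, "z": 0, "spin": 0},
    {"x": 1.5, "y": 0, "z": 0, "spin": 0},
    {"x": 1.5, "y": 0, "z": 0, "spin": 0},
    {"x": 1.5, "y": 0, "z": 0, "spin": 0},
    {"x": 1.5, "y": 0, "z": 0, "spin": 0},
    {"x": 1.5, "y": 0, "z": 0, "spin": 0},
    {"x": 1.5, "y": 0, "z": 0, "spin": 0},
  ],
  gripper=-1,
)

```text
t: 3.6
ee_pos: [520.1, -245.6, 28.9]
ee_rot: [180.0, -0.0, 49.4]
contact_force: [0.4, -0.3, 3.2]
width: 0.161
```

Request:
step_arm(
  rows=[
    {"x": 0, "y": 0, "z": -10, "spin": 0},
    {"x": 0, "y": 0, "z": -35, "spin": 0},
    {"x": 0, "y": 0, "z": -75, "spin": 0},
    {"x": 0, "y": 0, "z": -120, "spin": 0},
    {"x": 0, "y": 0, "z": -160, "spin": 0},
    {"x": 0, "y": 0, "z": -180, "spin": 0},
    {"x": 0, "y": 0, "z": -190, "spin": 0},
    {"x": 0, "y": 0, "z": -190, "spin": 0},
  ],
)

```text
t: 4.4
ee_pos: [520.1, -245.7, 219.7]
ee_rot: [179.9, -0.0, 49.4]
contact_force: [1.1, 0.4, -1.6]
width: 0.152
```

```bash
python3 - <<'E'
from h import *
s=manip.read_state(); print({k:np.round(s[k],2) for k in s})
b=snap('wrist','w4')
cv2.imwrite('pics/w4c.png',b['im'][:,:,::-1])
E
```

```text
{'t': np.float64(4.4), 'joint_positions': array([-37.07,  25.1 ,  72.21,  -0.  ,  82.6 ,   3.55]), 'joint_vel': array([-0.11,  1.88,  2.67, -0.  , -1.5 , -0.08]), 'joint_torque': array([ 4.000e-02, -4.869e+01, -2.350e+01,  8.000e-02,  3.000e-01,
       -0.000e+00]), 'ee_pos': array([ 520.09, -245.67,  219.67]), 'ee_rot': array([179.91,  -0.  ,  49.38]), 'contact_force': array([ 1.07,  0.39, -1.6 ]), 'ft_torque': array([-0.07, -0.03,  0.01]), 'width': np.float64(0.15)}
```

View pics/w4c.png

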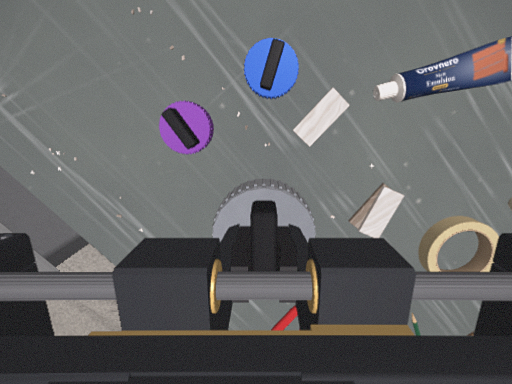

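Lid is held. The view shows the lid under the fingers, with its far rim at row about 180. I move to the jar to view it.

Request:
step_arm(
  rows=[
    {"x": 12, "y": -20, "z": -5, "spin": 0.04},
    {"x": 33, "y": -58, "z": -10, "spin": 0.12},
    {"x": 56, "y": -98, "z": -15, "spin": 0.2},
    {"x": 79, "y": -139, "z": -20, "spin": 0.29},
    {"x": 102, "y": -180, "z": -20, "spin": 0.38},
    {"x": 125, "y": -221, "z": -20, "spin": 0.47},
    {"x": 148, "y": -262, "z": -20, "spin": 0.56},
    {"x": 170, "y": -300, "z": -20, "spin": 0.635},
  ],
)

```text
t: 5.25
ee_pos: [401.3, 80.4, 237.4]
ee_rot: [-179.9, 0.2, 12.8]
contact_force: [0.3, 0.2, -0.9]
width: 0.154
```

Request:
step_arm(
  rows=[
    {"x": 0, "y": -20, "z": 0, "spin": 0},
    {"x": -5, "y": -40, "z": 0, "spin": 0},
    {"x": -10, "y": -48, "z": 0, "spin": 0},
    {"x": -10, "y": -48, "z": 0, "spin": 0},
    {"x": -10, "y": -48, "z": 0, "spin": 0},
    {"x": -10, "y": -48, "z": 0, "spin": 0},
  ],
)

```text
t: 5.85
ee_pos: [382.9, 122.5, 238.5]
ee_rot: [180.0, 0.0, 12.9]
contact_force: [0.1, -0.6, -1.3]
width: 0.155
```

```bash
python3 - <<'E'
from h import *
s=manip.read_state(); print(s['t'],s['ee_pos'],s['ee_rot'],s['contact_force'],s['width'])
b=snap('wrist','w5'); print(proj(b,[(482,151,104)]))
cv2.imwrite('pics/w5c.png',b['im'][:,:,::-1])
w=load('w4');p=onz(w,[(264,201)],239.9)[0]-np.array([520.1,-245.7,0]);t=np.radians(49.38);print('bar end tool x',p[0]*np.cos(t)+p[1]*np.sin(t),p[0]*np.sin(t)-p[1]*np.cos(t))
q=onz(w,[(264,181)],216)[0]-np.array([520.1,-245.7,0]);print('rim',q[0]*np.cos(t)+q[1]*np.sin(t))
E
```

```text
5.85 [382.85558545 122.54193689 238.51030092] [1.79994047e+02 2.51053175e-02 1.29271753e+01] [ 0.07784991 -0.5503562  -1.28504941] 0.15496601430244578
[[256.64767611  82.76856896]]
bar end tool x 29.416928846422877 0.4075143751852224
rim 34.056354134007535
```

View pics/w5c.png

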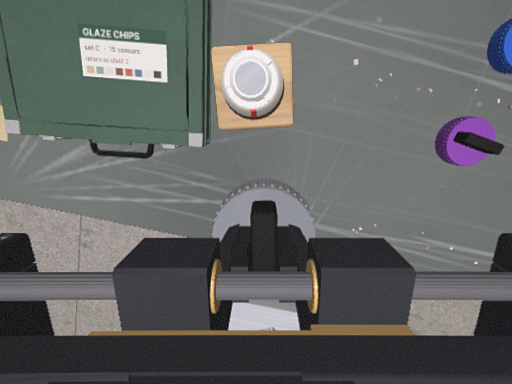

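The jar mouth is at (250,80), with red marks at (250,47) and (254,113). I take a closer second view for triangulation.

Request:
step_arm(
  rows=[
    {"x": 15, "y": -2, "z": 0, "spin": 0},
    {"x": 35, "y": -4, "z": 0, "spin": 0},
    {"x": 45, "y": -5, "z": 0, "spin": 0},
    {"x": 45, "y": -5, "z": 0, "spin": 0},
    {"x": 45, "y": -5, "z": 0, "spin": 0},
    {"x": 45, "y": -5, "z": 0, "spin": 0},
  ],
)

```text
t: 6.5
ee_pos: [424.6, 138.0, 238.8]
ee_rot: [180.0, 0.0, 13.0]
contact_force: [-0.9, -0.9, -1.4]
width: 0.156
```

```bash
cat >> h.py <<'E'
def reds(c,g,r=70):
    hsv=cv2.cvtColor(c['im'],cv2.COLOR_RGB2HSV); m=(((hsv[...,0]<6)|(hsv[...,0]>172))&(hsv[...,1]>140)&(hsv[...,2]>100)).astype(np.uint8)
    k=np.zeros_like(m);cv2.circle(k,tuple(map(int,g)),r,1,-1);m&=k
    n,_,st,ce=cv2.connectedComponentsWithStats(m);o=[i for i in np.argsort(-st[1:,4])+1][:2];return [tuple(ce[i]) for i in o],[st[i,4] for i in o]
def greydisc(c,g,r=40):
    im=c['im'].astype(int);m=((im.min(2)>130)&(im.max(2)<212)&(im[...,2]-im[...,0]>4)).astype(np.uint8)
    k=np.zeros_like(m);cv2.circle(k,tuple(map(int,g)),r,1,-1);m&=k;m=cv2.morphologyEx(m,cv2.MORPH_OPEN,np.ones((3,3)))
    cs,_=cv2.findContours(m,cv2.RETR_EXTERNAL,cv2.CHAIN_APPROX_NONE);q=max(cs,key=cv2.contourArea)
    return cv2.fitEllipse(cv2.convexHull(q)),cv2.contourArea(q)
E
python3 - <<'E'
from h import *
s=manip.read_state(); print(s['t'],s['ee_pos'],s['ee_rot'],s['contact_force'],s['width'])
a=load('w5');b=snap('wrist','w6');g=proj(b,[(482,151,104)])[0];print(g)
ra,na=reds(a,(250,80),45);rb,nb=reds(b,g,60);print(ra,na,rb,nb)
ra.sort(key=lambda p:p[1]);rb.sort(key=lambda p:p[1])
P=[tri([a,b],[p,q]) for p,q in zip(ra,rb)];print('marks',P);v=P[0]-P[1];print('mid',(P[0]+P[1])/2,np.degrees(np.arctan2(v[1],v[0])),np.linalg.norm(v))
ea=greydisc(a,(250,80));eb=greydisc(b,g);print(ea,eb);print('mouth disc',tri([a,b],[ea[0][0],eb[0][0]]))
m=np.hstack([cv2.resize(a['im'][30:130,200:300],(400,400)),cv2.resize(b['im'][60:200,190:330],(400,400))]);cv2.imwrite('pics/c6.png',m[:,:,::-1])
E
```

```text
6.5 [424.60128712 138.04957967 238.76792392] [1.79999598e+02 1.86279848e-02 1.29836892e+01] [-0.88335145 -0.88148445 -1.42476129] 0.15561702999499877
[262.6460604  129.18267438]
[(np.float64(253.17948717948718), np.float64(113.41025641025641)), (np.float64(249.25), np.float64(47.6))] [np.int32(39), np.int32(20)] [(np.float64(255.12121212121212), np.float64(93.87878787878788)), (np.float64(258.7), np.float64(153.15))] [np.int32(33), np.int32(20)]
marks [array([515.15364841, 166.75454945,  82.43695316]), array([453.5558437 , 149.31000121,  74.79486706])]
mid [484.35474605 158.03227533  78.61591011] 15.812164971769274 64.47482677608062
(((252.29229736328125, 81.62084197998047), (22.123470306396484, 30.343347549438477), 53.77949905395508), 360.5) (((259.57232666015625, 128.8524627685547), (17.4642333984375, 31.013153076171875), 49.43207931518555), 346.5)
mouth disc [481.62806303 154.57313265 109.37957442]
```

View pics/c6.png

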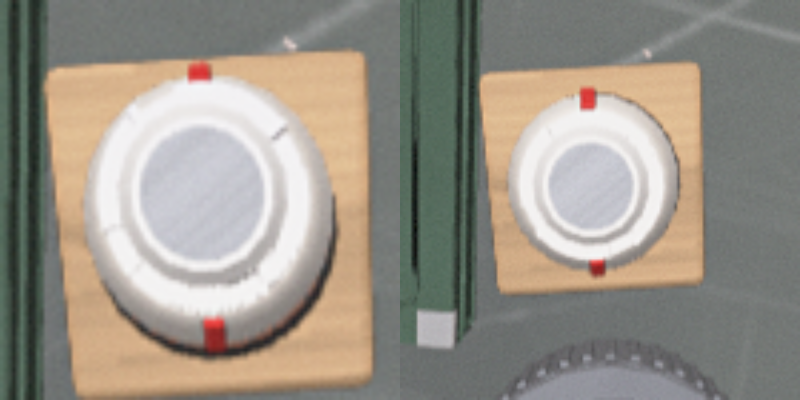

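The jar disc centres are about (250.8,78.3) in w5 and (256.5,125.1) in w6. The automatic mask missed half the disc, so I'll refit with looser limits.

```bash
python3 - <<'E'
from h import *
a=load('w5');b=load('w6');t=load('t0');sc=load('s0')
def disc(c,g,r):
    im=cv2.GaussianBlur(c['im'],(3,3),0); m=(im[...,0]<200).astype(np.uint8)
    k=np.zeros_like(m);cv2.circle(k,(round(g[0]),round(g[1])),r,1,-1);m&=k
    n,l,st,ce=cv2.connectedComponentsWithStats(m);i=l[round(g[1]),round(g[0])];return ce[i],st[i]
A=disc(a,(250.8,78.3),22);B=disc(b,(256.5,125.1),21);print(A,B)
for p,q in(((250.8,78.3),(256.5,125.1)),(A[0],B[0])):
    print('tri',tri([a,b],[p,q]),onz(a,[p],104)[0],onz(b,[q],104)[0])
T=(120+185/4,185+127/4);S=(175+175/4,245+90/4)
print('top',onz(t,[T],104),tri([t,sc],[T,S]), 'all',tri([t,sc,a,b],[T,S,A[0],B[0]]))
for c,g,r in((a,(250,80),45),(b,(257,125),60),(t,(170,220),25)):
    R=sorted(reds(c,g,r)[0],key=lambda p:p[1]);P=onz(c,R,80);v=P[0]-P[1];print(R,P,'yaw',np.degrees(np.arctan2(v[1],v[0])),'len',np.hypot(*v[:2]),'mid',P.mean(0))
E
```

```text
(array([254.12912913,  83.14114114]), array([240,  69,  25,  25, 333], dtype=int32)) (array([259.91509434, 129.16981132]), array([246, 116,  25,  24, 318], dtype=int32))
tri [484.62879851 157.75720087 103.48206306] [484.66566765 157.43419018 104.        ] [484.54038377 158.03204884 104.        ]
tri [481.34015682 153.61091551 101.53908212] [481.11698062 153.33276264 104.        ] [481.3827777  153.73593356 104.        ]
top [[484.732284   158.55517271 104.        ]] [484.93401906 159.36885668  99.87302672] all [483.20091674 156.43065773 100.00655588]
[(np.float64(249.25), np.float64(47.6)), (np.float64(253.17948717948718), np.float64(113.41025641025641))] [[515.72779881 166.85903397  80.        ]
 [453.47739826 149.15958263  80.        ]] yaw 15.871866718294486 len 64.71771740387388 mid [484.60259854 158.0093083   80.        ]
[(np.float64(255.12121212121212), np.float64(93.87878787878788)), (np.float64(258.7), np.float64(153.15))] [[515.29246976 167.00416335  80.        ]
 [454.22130055 149.30959903  80.        ]] yaw 16.1582469437211 len 63.58290112387667 mid [484.75688515 158.15688119  80.        ]
[(np.float64(165.33333333333334), np.float64(205.33333333333334)), (np.float64(170.83333333333334), np.float64(229.0))] [[517.02419404 167.44825606  80.        ]
 [454.31993984 150.2979796   80.        ]] yaw 15.296883104378047 len 65.0073494052381 mid [485.67206694 158.87311783  80.        ]
```

The views agree: jar axis at (484.7,158.0), rim height about 103.5, marks at yaw about 16°. I move above it.

Request:
step_arm(
  rows=[
    {"x": 15, "y": -1, "z": 5, "spin": -0.01},
    {"x": 40, "y": -4, "z": 20, "spin": -0.03},
    {"x": 58, "y": -5.5, "z": 45, "spin": -0.05},
    {"x": 63, "y": -6, "z": 70, "spin": -0.052},
    {"x": 63, "y": -6, "z": 86, "spin": -0.052},
    {"x": 63, "y": -6, "z": 90, "spin": -0.052},
    {"x": 63, "y": -6, "z": 90, "spin": -0.052},
    {"x": 63, "y": -6, "z": 90, "spin": -0.052},
  ],
)

```text
t: 7.35
ee_pos: [485.5, 158.3, 149.8]
ee_rot: [180.0, -0.1, 16.0]
contact_force: [0.8, 0.0, -0.6]
width: 0.158
```

```bash
python3 - <<'E'
from h import *
s=manip.read_state(); print(s['t'],s['ee_pos'],s['ee_rot'],s['contact_force'],s['ft_torque'])
a=snap('scene','s1');w=snap('wrist','w7');s=manip.read_state(); print(s['ee_pos'],s['ee_rot'],s['contact_force'])
m=np.hstack([cv2.resize(a['im'][200:330,160:290],(400,400)),cv2.resize(w['im'][100:290,170:360],(400,400))]);cv2.imwrite('pics/c7.png',m[:,:,::-1])
E
```

```text
7.35 [485.49321929 158.26247053 149.79994536] [ 1.79979941e+02 -9.63000127e-02  1.59716004e+01] [ 0.75652348  0.01712544 -0.61462904] [ 0.02123537  0.01659817 -0.01054059]
[485.53142713 158.31091823 149.80832772] [ 1.79978288e+02 -1.12948557e-01  1.59749296e+01] [ 0.17516691 -0.58293896 -0.80087941]
```

View pics/c7.png

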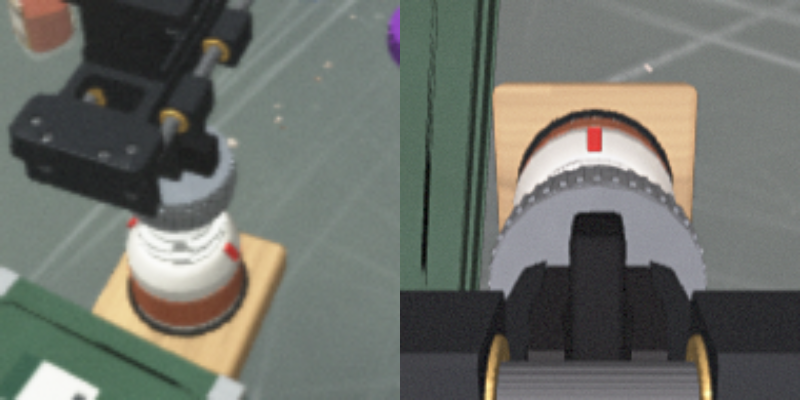

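The bar lines up with the mark (both at column ~595) and the lid is above the neck. I lower it in small steps.

Request:
step_arm(
  rows=[
    {"x": -0.5, "y": 0, "z": 5, "spin": 0},
    {"x": -0.5, "y": 0, "z": 9, "spin": 0},
    {"x": -0.5, "y": 0, "z": 13, "spin": 0},
    {"x": -0.5, "y": 0, "z": 16, "spin": 0},
    {"x": -0.5, "y": 0, "z": 19, "spin": 0},
    {"x": -0.5, "y": 0, "z": 22, "spin": 0},
    {"x": -0.5, "y": 0, "z": 23, "spin": 0},
  ],
)

```text
t: 8.15
ee_pos: [484.6, 158.2, 125.4]
ee_rot: [-180.0, 0.0, 16.0]
contact_force: [0.4, 0.4, -1.3]
width: 0.156
```

Request:
step_arm(
  rows=[
    {"x": 0, "y": 0, "z": 0.7, "spin": 0},
    {"x": 0, "y": 0, "z": 1.4, "spin": 0},
    {"x": 0, "y": 0, "z": 2.1, "spin": 0},
    {"x": 0, "y": 0, "z": 2.1, "spin": 0},
  ],
)

```text
t: 8.55
ee_pos: [484.8, 158.2, 123.7]
ee_rot: [180.0, -0.0, 16.0]
contact_force: [0.1, 0.5, 0.2]
width: 0.156
```

Request:
step_arm(
  rows=[
    {"x": 0, "y": 0, "z": 0.5, "spin": 0},
    {"x": 0, "y": 0, "z": 1, "spin": 0},
    {"x": 0, "y": 0, "z": 1.5, "spin": 0},
    {"x": 0, "y": 0, "z": 1.5, "spin": 0},
  ],
)

```text
t: 8.95
ee_pos: [484.8, 158.2, 122.4]
ee_rot: [180.0, -0.0, 16.0]
contact_force: [-0.9, -0.2, 4.0]
width: 0.156
```

Contact at about 5 N, which is a light press. Now I turn anticlockwise in 4° increments and watch for the force to drop.

Request:
step_arm(
  rows=[
    {"x": 0, "y": 0, "z": 0, "spin": -0.035},
    {"x": 0, "y": 0, "z": 0, "spin": -0.07},
    {"x": 0, "y": 0, "z": 0, "spin": -0.07},
  ],
)

```text
t: 9.25
ee_pos: [485.1, 158.2, 122.4]
ee_rot: [180.0, -0.1, 20.0]
contact_force: [0.0, -0.4, 3.0]
width: 0.156
```

Request:
step_arm(
  rows=[
    {"x": 0, "y": 0, "z": 0, "spin": -0.035},
    {"x": 0, "y": 0, "z": 0, "spin": -0.07},
    {"x": 0, "y": 0, "z": 0, "spin": -0.07},
  ],
)

```text
t: 9.55
ee_pos: [485.0, 158.1, 122.3]
ee_rot: [180.0, -0.0, 24.0]
contact_force: [0.4, -0.3, 3.6]
width: 0.154
```

Request:
step_arm(
  rows=[
    {"x": 0, "y": 0, "z": 0, "spin": -0.035},
    {"x": 0, "y": 0, "z": 0, "spin": -0.07},
    {"x": 0, "y": 0, "z": 0, "spin": -0.07},
  ],
)

```text
t: 9.85
ee_pos: [485.0, 158.1, 122.3]
ee_rot: [180.0, -0.0, 27.9]
contact_force: [0.5, -1.1, 3.1]
width: 0.155
```

Request:
step_arm(
  rows=[
    {"x": 0, "y": 0, "z": 0, "spin": -0.035},
    {"x": 0, "y": 0, "z": 0, "spin": -0.07},
    {"x": 0, "y": 0, "z": 0, "spin": -0.07},
  ],
)

```text
t: 10.15
ee_pos: [484.9, 158.1, 122.2]
ee_rot: [180.0, -0.0, 31.9]
contact_force: [0.7, -0.9, 3.5]
width: 0.16
```

Request:
step_arm(
  rows=[
    {"x": 0, "y": 0, "z": 0, "spin": -0.035},
    {"x": 0, "y": 0, "z": 0, "spin": -0.07},
    {"x": 0, "y": 0, "z": 0, "spin": -0.07},
  ],
)

```text
t: 10.45
ee_pos: [484.8, 158.1, 122.1]
ee_rot: [180.0, -0.0, 35.9]
contact_force: [0.5, -0.4, 3.0]
width: 0.159
```

Request:
step_arm(
  rows=[
    {"x": 0, "y": 0, "z": 0, "spin": -0.035},
    {"x": 0, "y": 0, "z": 0, "spin": -0.07},
    {"x": 0, "y": 0, "z": 0, "spin": -0.07},
  ],
)

```text
t: 10.75
ee_pos: [484.5, 158.3, 121.7]
ee_rot: [-180.0, 0.0, 39.9]
contact_force: [0.4, 0.8, -0.9]
width: 0.158
```

The force vanished at yaw 36–40°, so the lugs have found the gap. I turn no further and lower gently.

Request:
step_arm(
  rows=[
    {"x": 0, "y": 0, "z": 0.7, "spin": 0},
    {"x": 0, "y": 0, "z": 1.4, "spin": 0},
    {"x": 0, "y": 0, "z": 2, "spin": 0},
    {"x": 0, "y": 0, "z": 2, "spin": 0},
  ],
)

```text
t: 11.15
ee_pos: [484.6, 158.2, 120.0]
ee_rot: [-180.0, 0.0, 40.0]
contact_force: [1.4, -0.1, -0.8]
width: 0.154
```

Request:
step_arm(
  rows=[
    {"x": 0, "y": 0, "z": 0.7, "spin": 0},
    {"x": 0, "y": 0, "z": 1.4, "spin": 0},
    {"x": 0, "y": 0, "z": 2, "spin": 0},
    {"x": 0, "y": 0, "z": 2, "spin": 0},
  ],
)

```text
t: 11.55
ee_pos: [484.7, 158.1, 118.1]
ee_rot: [-180.0, 0.0, 40.0]
contact_force: [0.5, 0.8, -0.7]
width: 0.159
```

Request:
step_arm(
  rows=[
    {"x": 0, "y": 0, "z": 0.7, "spin": 0},
    {"x": 0, "y": 0, "z": 1.4, "spin": 0},
    {"x": 0, "y": 0, "z": 1.4, "spin": 0},
  ],
)

```text
t: 11.85
ee_pos: [484.7, 158.1, 116.7]
ee_rot: [-180.0, 0.0, 40.0]
contact_force: [-0.0, -0.3, -1.3]
width: 0.155
```

Request:
step_arm(
  rows=[
    {"x": 0, "y": 0, "z": 0.5, "spin": 0},
    {"x": 0, "y": 0, "z": 1, "spin": 0},
    {"x": 0, "y": 0, "z": 1, "spin": 0},
  ],
)

```text
t: 12.15
ee_pos: [484.8, 158.2, 115.8]
ee_rot: [180.0, -0.0, 40.0]
contact_force: [-0.4, 0.5, -0.6]
width: 0.159
```

Request:
step_arm(
  rows=[
    {"x": 0, "y": 0, "z": 0.5, "spin": 0},
    {"x": 0, "y": 0, "z": 1, "spin": 0},
    {"x": 0, "y": 0, "z": 1, "spin": 0},
  ],
)

```text
t: 12.45
ee_pos: [484.8, 158.2, 114.9]
ee_rot: [180.0, -0.0, 40.0]
contact_force: [-0.7, 0.2, 1.7]
width: 0.158
```

Contact again after the full ~8 mm drop: it's in the thread. Now I screw clockwise, following the pitch (0.06 mm/°).

Request:
step_arm(
  rows=[
    {"x": 0, "y": 0, "z": 0.1, "spin": 0.035},
    {"x": 0, "y": 0, "z": 0.25, "spin": 0.07},
    {"x": 0, "y": 0, "z": 0.35, "spin": 0.105},
    {"x": 0, "y": 0, "z": 0.5, "spin": 0.14},
    {"x": 0, "y": 0, "z": 0.5, "spin": 0.14},
  ],
)

```text
t: 12.95
ee_pos: [484.9, 158.2, 114.5]
ee_rot: [180.0, -0.0, 32.0]
contact_force: [-0.8, -0.0, 2.5]
width: 0.153
```

Request:
step_arm(
  rows=[
    {"x": 0, "y": 0, "z": 0.1, "spin": 0.035},
    {"x": 0, "y": 0, "z": 0.25, "spin": 0.07},
    {"x": 0, "y": 0, "z": 0.35, "spin": 0.105},
    {"x": 0, "y": 0, "z": 0.5, "spin": 0.14},
    {"x": 0, "y": 0, "z": 0.5, "spin": 0.14},
  ],
)

```text
t: 13.45
ee_pos: [484.9, 158.1, 114.0]
ee_rot: [180.0, -0.0, 24.0]
contact_force: [-0.6, -0.2, 4.4]
width: 0.159
```

```bash
python3 - <<'E'
from h import *
s=manip.read_state(); print(s['t'],s['ee_pos'],s['ee_rot'],s['contact_force'],s['ft_torque'])
E
```

```text
13.45 [484.88004924 158.11807572 114.01620166] [ 1.79987632e+02 -2.73424113e-02  2.40263796e+01] [-0.55221778 -0.17391019  4.39484662] [-0.05430124  0.13241209  0.00528671]
```

Request:
step_arm(
  rows=[
    {"x": 0, "y": 0, "z": 0.1, "spin": 0.035},
    {"x": 0, "y": 0, "z": 0.2, "spin": 0.07},
    {"x": 0, "y": 0, "z": 0.3, "spin": 0.105},
    {"x": 0, "y": 0, "z": 0.3, "spin": 0.14},
    {"x": 0, "y": 0, "z": 0.3, "spin": 0.14},
  ],
)

```text
t: 13.95
ee_pos: [484.6, 158.1, 113.6]
ee_rot: [-180.0, 0.0, 16.0]
contact_force: [-2.0, -0.6, 3.0]
width: 0.152
```

Request:
step_arm(
  rows=[
    {"x": 0, "y": 0, "z": 0.1, "spin": 0.035},
    {"x": 0, "y": 0, "z": 0.2, "spin": 0.07},
    {"x": 0, "y": 0, "z": 0.3, "spin": 0.105},
    {"x": 0, "y": 0, "z": 0.4, "spin": 0.14},
    {"x": 0, "y": 0, "z": 0.4, "spin": 0.14},
  ],
)

```text
t: 14.45
ee_pos: [484.7, 158.2, 113.1]
ee_rot: [-180.0, -0.0, 8.0]
contact_force: [-0.7, -1.6, 4.6]
width: 0.157
```

```bash
python3 - <<'E'
from h import *
s=manip.read_state(); print(s['t'],s['ee_pos'],s['ee_rot'],s['contact_force'],s['ft_torque'])
E
```

```text
14.45 [484.72872386 158.15200865 113.12624844] [-1.79999242e+02 -2.22613282e-03  8.03228103e+00] [-0.67061214 -1.55816848  4.59968636] [-0.04088698  0.23478341  0.00423425]
```

Request:
step_arm(
  rows=[
    {"x": 0, "y": 0, "z": 0.1, "spin": 0.035},
    {"x": 0, "y": 0, "z": 0.2, "spin": 0.07},
    {"x": 0, "y": 0, "z": 0.3, "spin": 0.105},
    {"x": 0, "y": 0, "z": 0.4, "spin": 0.14},
    {"x": 0, "y": 0, "z": 0.4, "spin": 0.14},
  ],
)

```text
t: 14.95
ee_pos: [484.8, 158.1, 112.7]
ee_rot: [180.0, -0.0, 0.0]
contact_force: [-1.8, -0.1, 4.4]
width: 0.151
```

Request:
step_arm(
  rows=[
    {"x": 0, "y": 0, "z": 0.1, "spin": 0.035},
    {"x": 0, "y": 0, "z": 0.2, "spin": 0.07},
    {"x": 0, "y": 0, "z": 0.3, "spin": 0.105},
    {"x": 0, "y": 0, "z": 0.4, "spin": 0.14},
    {"x": 0, "y": 0, "z": 0.4, "spin": 0.14},
  ],
)

```text
t: 15.45
ee_pos: [484.8, 158.2, 112.3]
ee_rot: [-180.0, -0.0, -8.0]
contact_force: [-0.8, -1.0, 3.2]
width: 0.154
```

```bash
python3 - <<'E'
from h import *
s=manip.read_state(); print(s['t'],s['ee_pos'],s['ee_rot'],s['contact_force'],s['ft_torque'])
E
```

```text
15.45 [484.76533358 158.16058104 112.29063927] [-1.79996055e+02 -5.68170354e-03 -7.99120108e+00] [-0.79387167 -1.01946015  3.23878498] [ 0.05473054  0.27122631 -0.02310817]
```

Request:
step_arm(
  rows=[
    {"x": 0, "y": 0, "z": 0.1, "spin": 0.035},
    {"x": 0, "y": 0, "z": 0.2, "spin": 0.07},
    {"x": 0, "y": 0, "z": 0.4, "spin": 0.105},
    {"x": 0, "y": 0, "z": 0.5, "spin": 0.14},
    {"x": 0, "y": 0, "z": 0.6, "spin": 0.175},
    {"x": 0, "y": 0, "z": 0.7, "spin": 0.2},
    {"x": 0, "y": 0, "z": 0.7, "spin": 0.2},
  ],
)

```text
t: 16.15
ee_pos: [484.8, 158.2, 111.6]
ee_rot: [-180.0, -0.0, -19.5]
contact_force: [-0.6, -0.7, 3.2]
width: 0.154
```

```bash
python3 - <<'E'
from h import *
s=manip.read_state(); print(s['t'],s['ee_pos'],s['ee_rot'],s['contact_force'],s['ft_torque'])
E
```

```text
16.15 [484.79224109 158.16716062 111.58537097] [-1.79995938e+02 -6.57507339e-03 -1.94885395e+01] [-0.5968579  -0.71830648  3.19140767] [0.00319884 0.21286121 0.00736409]
```

Turned 59.5° with no stop yet. Next come small steps with torque reads.

Request:
step_arm(
  rows=[
    {"x": 0, "y": 0, "z": 0.1, "spin": 0.035},
    {"x": 0, "y": 0, "z": 0.2, "spin": 0.07},
    {"x": 0, "y": 0, "z": 0.2, "spin": 0.07},
  ],
)

```text
t: 16.45
ee_pos: [484.8, 158.1, 111.4]
ee_rot: [-180.0, -0.0, -23.5]
contact_force: [-1.5, -0.5, 3.5]
width: 0.156
```

```bash
cat > r.py <<'E'
from h import *
s=manip.read_state(); print(s['t'],s['ee_pos'].round(2) if hasattr(s['ee_pos'],'round') else s['ee_pos'],s['ee_rot'],s['contact_force'],s['ft_torque'],'j6',s['joint_positions'][5])
E
python3 r.py
```

```text
16.45 [484.76 158.14 111.36] [-1.79997033e+02 -1.05108209e-03 -2.35064451e+01] [-1.52168783 -0.53995111  3.48784841] [ 0.06916351  0.20214713 -0.01808768] j6 118.2488323799695
```

Request:
step_arm(
  rows=[
    {"x": 0, "y": 0, "z": 0.1, "spin": 0.035},
    {"x": 0, "y": 0, "z": 0.2, "spin": 0.07},
    {"x": 0, "y": 0, "z": 0.2, "spin": 0.07},
  ],
)

```text
t: 16.75
ee_pos: [484.8, 158.2, 111.2]
ee_rot: [-180.0, -0.0, -27.5]
contact_force: [-0.8, -1.2, 4.1]
width: 0.158
```

```bash
python3 r.py
```

```text
16.75 [484.78 158.18 111.15] [-1.79993428e+02 -2.66369681e-03 -2.74930599e+01] [-0.75029623 -1.23996691  4.0584711 ] [0.03569727 0.20783694 0.0271795 ] j6 122.23763921532438
```

Request:
step_arm(
  rows=[
    {"x": 0, "y": 0, "z": 0.1, "spin": 0.03},
    {"x": 0, "y": 0, "z": 0.2, "spin": 0.06},
    {"x": 0, "y": 0, "z": 0.2, "spin": 0.06},
  ],
)

```text
t: 17.05
ee_pos: [485.1, 158.6, 111.1]
ee_rot: [-179.9, -0.0, -31.0]
contact_force: [1.1, 3.5, 3.3]
width: 0.157
```

```bash
python3 r.py
```

```text
17.05 [485.13 158.59 111.11] [-1.79918215e+02 -3.12466168e-02 -3.10481155e+01] [1.10670597 3.47323147 3.31800678] [ 0.73874643 -0.23624582  0.11645269] j6 125.79194089821408
```

Request:
step_arm(
  rows=[
    {"x": 0, "y": 0, "z": 0.1, "spin": 0.025},
    {"x": 0, "y": 0, "z": 0.1, "spin": 0.05},
    {"x": 0, "y": 0, "z": 0.1, "spin": 0.05},
  ],
)

```text
t: 17.35
ee_pos: [485.3, 158.7, 111.1]
ee_rot: [-179.9, -0.0, -33.9]
contact_force: [2.2, 5.1, 2.8]
width: 0.157
```

```bash
python3 r.py
```

```text
17.35 [485.25 158.71 111.05] [-1.79901334e+02 -4.44877946e-02 -3.38949875e+01] [2.24232094 5.0818445  2.76434211] [ 1.0893697  -0.31363349  0.49093   ] j6 128.65054109623875
```

Request:
step_arm(
  rows=[
    {"x": 0, "y": 0, "z": 0, "spin": 0.02},
    {"x": 0, "y": 0, "z": 0, "spin": 0.02},
    {"x": 0, "y": 0, "z": 0, "spin": 0.02},
  ],
)

```text
t: 17.65
ee_pos: [485.2, 158.7, 111.1]
ee_rot: [-179.9, -0.0, -35.0]
contact_force: [1.1, 5.9, 3.4]
width: 0.157
```

```bash
python3 r.py
```

```text
17.65 [485.25 158.7  111.08] [-1.79905843e+02 -4.74704043e-02 -3.49825863e+01] [1.08711767 5.89772282 3.36482554] [ 1.10281559 -0.3838722   0.68773382] j6 129.74445698167546
```

Torque rises stiffly to 0.7 N·m, which is the dead stop at about 71° of turn. I ease the wind-up by about 2.5° and then open a little.

Request:
step_arm(
  rows=[
    {"x": 0, "y": 0, "z": 0, "spin": -0.025},
    {"x": 0, "y": 0, "z": 0, "spin": -0.045},
    {"x": 0, "y": 0, "z": 0, "spin": -0.045},
  ],
)

```text
t: 17.95
ee_pos: [485.2, 158.8, 111.0]
ee_rot: [-179.9, -0.0, -32.4]
contact_force: [1.3, 6.1, 3.5]
width: 0.152
```

Request:
step_arm(
  rows=[
    {"x": 0, "y": 0, "z": 0, "spin": 0},
    {"x": 0, "y": 0, "z": 0, "spin": 0},
    {"x": 0, "y": 0, "z": 0, "spin": 0},
    {"x": 0, "y": 0, "z": 0, "spin": 0},
    {"x": 0, "y": 0, "z": 0, "spin": 0},
  ],
  gripper=-0.3,
)

```text
t: 18.45
ee_pos: [484.6, 158.0, 110.7]
ee_rot: [180.0, 0.0, -32.5]
contact_force: [-0.3, -0.9, -0.1]
width: 0.346
```

```bash
python3 r.py
```

```text
18.45 [484.65 158.01 110.73] [ 1.79978365e+02  1.32569529e-02 -3.24518049e+01] [-0.29860063 -0.89511287 -0.10775834] [0.06830089 0.00645693 0.00445632] j6 127.19183192042091
```

Released with no force. I retreat straight up.

Request:
step_arm(
  rows=[
    {"x": 0, "y": 0, "z": -8, "spin": 0},
    {"x": 0, "y": 0, "z": -20, "spin": 0},
    {"x": 0, "y": 0, "z": -40, "spin": 0},
    {"x": 0, "y": 0, "z": -70, "spin": 0},
    {"x": 0, "y": 0, "z": -105, "spin": 0},
    {"x": 0, "y": 0, "z": -130, "spin": 0},
    {"x": 0, "y": 0, "z": -140, "spin": 0},
    {"x": 0, "y": 0, "z": -140, "spin": 0},
  ],
)

```text
t: 19.25
ee_pos: [485.0, 158.2, 251.8]
ee_rot: [-179.9, -0.1, -32.4]
contact_force: [-0.6, -0.7, 0.9]
width: 0.351
```

Request:
step_arm(
  rows=[
    {"x": -20, "y": 0, "z": 0, "spin": 0},
    {"x": -50, "y": 0, "z": 0, "spin": 0},
    {"x": -70, "y": 0, "z": 0, "spin": 0},
    {"x": -80, "y": 0, "z": 0, "spin": 0},
    {"x": -80, "y": 0, "z": 0, "spin": 0},
    {"x": -80, "y": 0, "z": 0, "spin": 0},
  ],
)

```text
t: 19.85
ee_pos: [417.7, 200.9, 250.7]
ee_rot: [180.0, -0.0, -32.4]
contact_force: [0.5, 0.5, 0.2]
width: 0.349
```

```bash
python3 - <<'E'
from h import *
s=manip.read_state(); print(s['t'],s['ee_pos'],s['ee_rot'],s['contact_force'],s['width'])
w=snap('wrist','w8');a=snap('scene','s2');t=snap('top','t2')
g=proj(w,[(484.7,158,121)])[0];print(g,proj(w,[(484.7,158,133)]))
u=bar(w,g,45);r=cv2.minAreaRect(u);print(r);B=onz(w,cv2.boxPoints(r),133);print(B,B.mean(0))
x,y=np.clip(np.array(g,int)-60,0,None)
m=np.hstack([cv2.resize(w['im'][y:y+120,x:x+120],(400,400)),cv2.resize(a['im'][200:330,160:290],(400,400))]);cv2.imwrite('pics/c8.png',m[:,:,::-1])
E
```

```text
19.85 [417.74647875 200.91918755 250.69378561] [ 1.79996792e+02 -1.43359280e-02 -3.24352356e+01] [0.45565735 0.45594755 0.17691934] 0.34946321836441385
[262.25406714 109.12841287] [[262.2056801  108.65146884]]
((262.4839782714844, 108.47017669677734), (53.24828338623047, 13.720973014831543), 88.26429748535156)
[[507.96920881 151.22647926 133.        ]
 [501.496291   140.38009094 133.        ]
 [460.16195629 164.50880389 133.        ]
 [466.96965253 175.95090141 133.        ]] [484.14927716 158.01656887 133.        ]
```

View pics/c8.png

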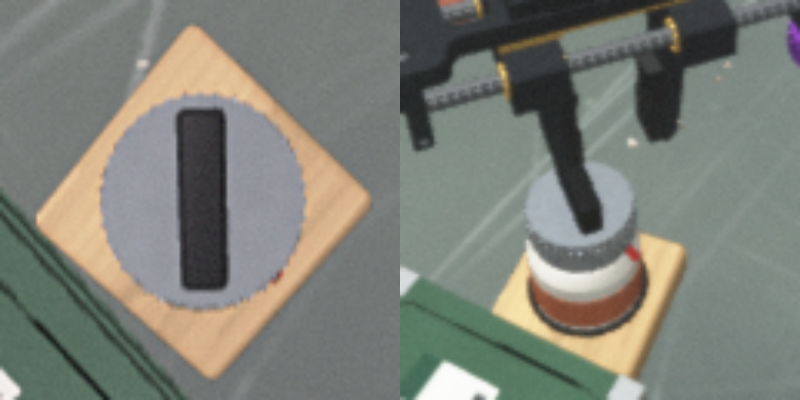

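The lid sits level and centred on the jar with its bar at yaw -30°, right where the stop was felt. Nothing else appears disturbed, so I hand it in.

```bash
python3 -c "
from h import *
print(ticket.job_done())"
```

```text
the job is handed in; nothing more can be done
None
```

The grey lid is screwed onto the pigment jar up to its dead stop, and I handed the job in at about 20 s on the robot's clock.

- **Setting on:** I set the lid down in line with the red marks (yaw about 16°) and pressed at about 4–5 N.
- **Dropping in:** I turned it anticlockwise until the force vanished, about 20–24° past the marks. It then sank about 8 mm into the thread.
- **Screwing home:** I screwed it clockwise with 3–5 N of press. The torque rose after about 70°, and I stopped at 0.7 N·m and about 6 N sideways, well below the limits. I eased the wind-up by about 2.5°, opened the fingers and backed away.

**Last checks:** The final wrist and scene pictures show the lid level and centred on the jar axis, to within about 1 mm. Its bar sits at about −30°, which matches the angle where the stop was felt. The bar height at the stop came to about 23.5 mm above the jar mouth, corrected for the foam, against the 24 mm in the text.

**What disagreed:** The automatic mask for the jar mouth caught only half the disc and was about 5 mm off. I used the centres read by eye instead, and these agreed with the red marks. I did not measure the other objects again afterwards. Nothing looked moved in the cropped views around the jar, and I felt no contact with anything else.

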